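# Stack agar plates in the two incubator racks

## Robot

A 7-joint arm with a two-finger parallel gripper is mounted at the origin on a cart in front of the work surface, level with it; the furniture and walls round the work are solid. World frame = base frame: x ahead of the robot, y to its left, z up, the work surface at z = 0. Lengths are in m, angles in rad, forces in N, time in s.
With the tool pointing down it reaches from about 0.425 to 0.875 m from the base axis. Payload 4.7 kg.
Tool frame: the origin (TCP) lies between the finger pads; the fingertips stand 14 mm ahead of it and the grasp point (between the pads) lies 5 mm behind it; z points along the fingers, y is the line along which they close (so a half turn about z gives the same grasp; the last joint's range is limited). The gripper opens to 87 mm and grips with 3 to 60 N. Pads are 19 mm wide; open, the fingers measure 117 mm over their backs; the gripper's body (75 mm by 190 mm) begins 51 mm behind the grasp point.
Start: joints at [1.3, 0.321, -0.07, 1.45, 0.023, 1.371, -0.057], TCP at [0.183, -0.624, 0.237] pointing down, gripper open.
Joint ranges: [-2.86, 2.86], [-0.3, 2.09], [-1.38, 1.24], [0.06, 2.45], [-1.56, 4.7], [0.09, 2.05], [-2.69, 2.69]. Speed limits (rad/s): [2.57, 2.57, 3.14, 3.14, 3.14, 3.14, 3.14].

## Interface

Orientations are given as a rotation vector (axis times angle).
In Python, from bench import ctrl gives the robot as it stands.
- The arm moves only by the tool step_arm, never from a script. Its argument "commands" is a list of rows, each an object with "travel": the shift along the tool's x, y, z in m, a list of three; "turn": the turn, a rotation vector about the tool's x, y, z in degrees, a list of three. A call has 1 to 5 rows; each row is the pose to reach, as a shift and turn from the pose commanded when the call began, along the tool's axes at that moment; what a row does not reach only later rows make up. A row lasts 1/10 s, in which the tool goes at most 50 mm and 8.59 degrees, less where a joint would pass 70% of its speed; a pose out of reach is approached as far as the arm can. A call with a gripper value outside its range is refused whole. "gripper" is the opening, from 0 (shut) to 1 (fully open), set as the call begins (left out, the last holds). The fingers move at their own pace and stop on an object; "force" is the grip in N (left out, the last holds). Time passes only in rows, so rows that repeat a pose let the fingers close. It gives the time, the measured TCP pose, the force, the opening and the grip force at its end, in the units of the state.
- ctrl.get_state(): the state, without advancing time (a new reading comes with each control period).
- ctrl.get_image(name): name is "side" or "top"; returns the picture (480x640x3 uint8, red, green, blue); there is no depth.
- ctrl.camera_model(name): a dict with "fx", "fy", "cx", "cy" (pixels), "R" (3x3) and "t" (3): a world point X has camera coordinates R X + t. Camera axes: x right, y down, z forward; pixel columns grow to the right and rows downward; lengths in m; the calibration is good to about 2 mm. A picture is of the moment at which its call begins. camera_model takes no time and is no camera call.
- ctrl.close_job(): hands the job in; it is judged then, once.
The state is a dict: "time": time; "joint_positions": joint angles; "qd": joint speeds; "joint_torque": joint torques, N m; "position": TCP position; "tool_rot": TCP orientation; "ft_force": force on the tool from outside, world axes, zero at the start; "torque": the same for the moment, N m; "grip_width": opening from 0.0 (shut) to 1.0 (fully open); "grip_force": force on a finger pad.
Only numpy, scipy, OpenCV 4.12 (cv2) and the standard library are available. Lean on these libraries where they do the work, as an engineer would, in place of code of your own. Each camera call takes 0.05 s, during which the arm holds its last target. There are 200 camera calls.

## Task

Load the agar plates into the two dish racks for the incubators. The orange rack goes to the CO2 incubator: stand the chocolate agar plate (dark brown) on its seat, with the blood agar plate (red) on top of it. The black rack goes to the air incubator: the Sabouraud plate (straw yellow), which is read last, stands on the seat, the CLED plate (blue-green), which is read first, is uppermost, and the MacConkey plate (pink-violet) lies between these two. Every plate must lie flat between the rack's four posts, and none may be tipped over on the way; leave the timer, the label roll and the marker pen where they are.

Things in the scene. Friction and masses are not known exactly. Their poses are not given: they have to be found in the camera images.
- blood_centre (a point): Blood agar plate: red agar in a small clear round closed dish, 59 mm across and 14 mm high, about 23 g, flat on top and below. The point is the dish's centre, 7 mm above its underside; z is up, the yaw has no meaning (round).
- chocolate_centre (a point): Chocolate agar plate: very dark brown agar in a small clear round closed dish, 59 mm across and 14 mm high, about 23 g, flat on top and below. The point is the dish's centre, 7 mm above its underside; z is up, the yaw has no meaning (round).
- cled_centre (a point): CLED agar plate: blue-green (teal) agar in a small clear round closed dish, 59 mm across and 14 mm high, about 23 g, flat on top and below. The point is the dish's centre, 7 mm above its underside; z is up, the yaw has no meaning (round).
- macconkey_centre (a point): MacConkey agar plate: pink-violet agar in a small clear round closed dish, 59 mm across and 14 mm high, about 23 g, flat on top and below. The point is the dish's centre, 7 mm above its underside; z is up, the yaw has no meaning (round).
- sabouraud_centre (a point): Sabouraud agar plate: straw-yellow agar in a small clear round closed dish, 59 mm across and 14 mm high, about 23 g, flat on top and below. The point is the dish's centre, 7 mm above its underside; z is up, the yaw has no meaning (round).
- rack_orange: Orange fixed dish rack: round orange base 93 mm across, 7 mm thick; in its middle a round seat 47 mm across, flat top at z 13 mm; four upright steel posts 4.4 mm thick with 6.8 mm orange domed caps, tops at z 65 mm, centres at x, y = +-28.6 mm. Dishes stack on the seat between the posts, 8 mm play all round; fingers on a dish along the rack's x or y axis pass the 50 mm gaps. Origin: base centre on the bench, z up.
- rack_black: Black fixed dish rack: round black base 93 mm across, 7 mm thick; in its middle a round seat 47 mm across, flat top at z 13 mm; four upright steel posts 4.4 mm thick with 6.8 mm black domed caps, tops at z 65 mm, centres at x, y = +-28.6 mm. Dishes stack on the seat between the posts, 8 mm play all round; fingers on a dish along the rack's x or y axis pass the 50 mm gaps. Origin: base centre on the bench, z up.
- timer: Bystander: white lab timer lying flat, 62 x 62 x 19 mm, origin at the centre of its underside.
- label_roll: Bystander: white roll of labels lying flat, 60 mm across, 26 mm high, origin at the centre of its underside. It lies in front of the computer case, which is 0.10 m high and begins at x = 0.67 m.
- marker: Bystander: white marker pen with black cap lying flat, 135 mm long (along its y), 17 mm thick, origin at the centre of its underside. The tall analyser stands behind it: everything with x over 0.53 m and y over 0.22 m is taken, up to 0.44 m high.
Mind the look-alikes: they are no part of the job. Of the things that look like the part that bears cled_centre, the smaller one is meant.

How it is judged:
At the end, for the whole second after the job is handed in: In the orange rack the chocolate plate lies on the seat and the blood plate on it; in the black rack, from the seat up, Sabouraud, MacConkey, CLED. Every plate's centre is within 12 mm of its rack's axis, within 5 mm of the height its layer asks for, level within 0.08 rad and at rest (horizontal distance between each of chocolate_centre, blood_centre and rack_orange below 0.012 m and z of chocolate_centre in the frame of rack_orange between 0.015 and 0.025 m and angle between each of chocolate_centre, blood_centre, sabouraud_centre, macconkey_centre, cled_centre's own z axis and vertical below 0.08 rad and linear speed of each of plate_chocolate, plate_blood, plate_sabouraud, plate_macconkey, plate_cled below 0.01 m/s and z of blood_centre in the frame of rack_orange between 0.029 and 0.039 m and horizontal distance between each of sabouraud_centre, macconkey_centre, cled_centre and rack_black below 0.012 m and z of sabouraud_centre in the frame of rack_black between 0.015 and 0.025 m and z of macconkey_centre in the frame of rack_black between 0.029 and 0.039 m and z of cled_centre in the frame of rack_black between 0.043 and 0.053 m); the robot touches nothing.
It fails at once if the timer, the label roll or the marker pen is pushed more than 20 mm from its place (distance of any of timer, label_roll, marker from where it was at the start of the episode above 0.02 m).
It fails at once if a plate is tipped by more than about 35 degrees (angle between any of blood_centre, chocolate_centre, cled_centre, macconkey_centre, sabouraud_centre's own z axis and vertical above 0.6 rad).
It also fails if it takes over 112 s, if anything falls off the work surface, if the arm or the gripper's body presses on something with over 40 N, if the wrist force passes 120 N, or if a joint passes its speed limit or range.

## Working session

There is one attempt and no reset: what is moved stays moved. The work goes in short steps, Python scripts to look and compute and a tool call to move; the robot and the scene stay as the last step left them, time stands still between calls to the robot, and variables do not carry over. Pictures are saved under pics/ and viewed, at most 14 in all, crops included, and the job is handed in when it is done.

Besides the shell and the picture viewer there is one more tool, called as a command line: name --argument value ..., lists and objects as JSON in quotes. step_arm: Moves the arm, as the interface text tells. Its arguments: {"type":"object","properties":{"commands":{"type":"array"},"gripper":{"type":"number"},"force":{"type":"number"}},"required":["commands"]}

```bash
mkdir -p pics; python3 - <<'E'
from bench import ctrl
import cv2
for n in("top","side"):
    cv2.imwrite(f"pics/{n}0.png",ctrl.get_image(n)[:,:,::-1]); m=ctrl.camera_model(n); print(n,m)
print(ctrl.get_state())
E
```

```text
top {'fx': 444.9158150074851, 'fy': 444.9158150074851, 'cx': 318.54609474624635, 'cy': 236.48728076277112, 'R': array([[-0.02612127, -0.99942283,  0.02171841],
       [-0.98635867,  0.02223547, -0.16310167],
       [ 0.16252461, -0.02568256, -0.98637019]]), 't': array([0.10902998, 0.54164072, 1.22384906])}
side {'fx': 598.7797407934496, 'fy': 598.7797407934496, 'cx': 331.95008464189567, 'cy': 242.8824755973105, 'R': array([[ 0.97356265, -0.22741503, -0.02140488],
       [-0.09896859, -0.33550782, -0.93682427],
       [ 0.20586641,  0.91417553, -0.34914483]]), 't': array([-0.50556397,  0.11832112,  1.71340216])}
{'time': 0.1, 'joint_positions': array([ 1.30009803,  0.32177029, -0.0700773 ,  1.45153034,  0.0226004 ,
        1.37080373, -0.05690246]), 'qd': array([-4.70509860e-05, -2.05982272e-03, -6.11298541e-04, -3.78870045e-03,
       -6.55184583e-04,  1.66004686e-03,  2.54919589e-04]), 'joint_torque': array([ 2.95893972e-05, -4.92569911e+01, -4.05368116e-01, -3.13399959e+01,
       -6.40697451e-02,  3.94903170e-02,  4.87530349e-05]), 'position': array([ 0.18244659, -0.6233867 ,  0.23556828]), 'tool_rot': array([-3.10811616e+00, -4.45637570e-01,  5.31120583e-04]), 'ft_force': array([ 0.94741107, -1.37746768,  0.0096751 ]), 'torque': array([-0.00035781,  0.0204603 , -0.04234853]), 'grip_force': 0.0, 'grip_width': 1.0009555632243121}
```

View pics/top0.png

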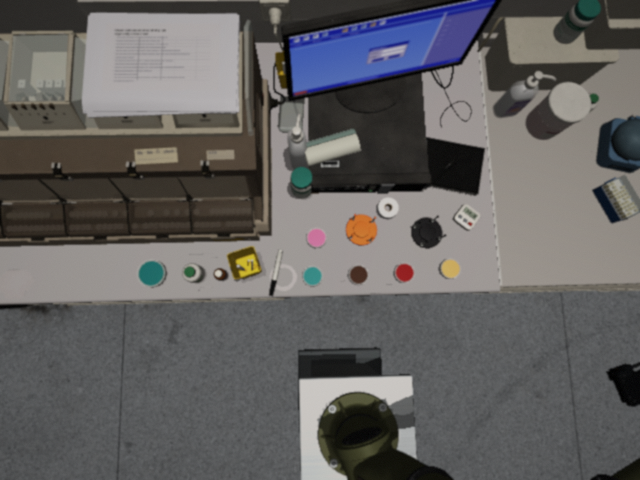

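View pics/side0.png

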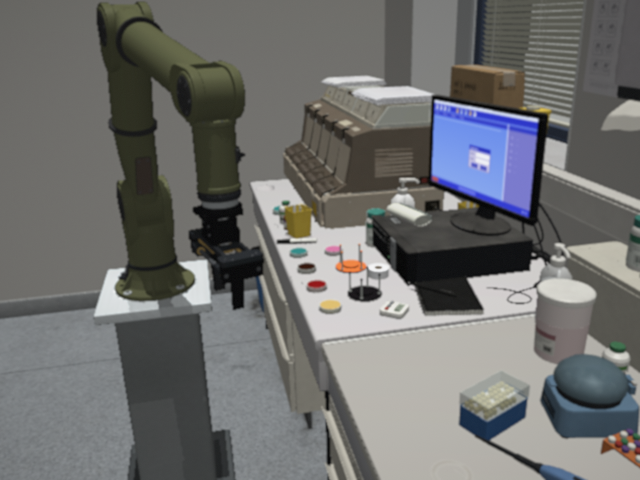

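The top view shows the CLED plate at (312,276), chocolate (358,274), blood (403,272), Sabouraud (450,269) and MacConkey (316,238). The orange rack is at (361,230), the black rack at (427,233), the label roll at (388,208), the timer at (467,217) and the marker at (277,272). The larger teal dish at (152,273) is the look-alike. The side view shows the same layout.

```bash
cat >h.py <<'E'
import numpy as np,cv2
from bench import ctrl
def ray(n,uv,z):
    m=ctrl.camera_model(n); R=np.array(m["R"]);c=-R.T@m["t"]
    d=R.T@np.array([(uv[0]-m["cx"])/m["fx"],(uv[1]-m["cy"])/m["fy"],1]); return c+d*(z-c[2])/d[2]
def proj(n,X):
    m=ctrl.camera_model(n); p=m["R"]@np.array(X)+m["t"]; return np.array([m["fx"]*p[0]/p[2]+m["cx"],m["fy"]*p[1]/p[2]+m["cy"]])
def blob(img,uv,r,lo,hi):
    """centroid + bounding box of the HSV-masked component nearest uv"""
    m=cv2.inRange(cv2.cvtColor(img,cv2.COLOR_RGB2HSV),np.array(lo),np.array(hi))
    n,l,s,c=cv2.connectedComponentsWithStats(m)
    k=[i for i in range(1,n) if s[i,4]>15 and np.hypot(*(c[i]-uv))<r]
    if not k:return None
    i=max(k,key=lambda i:s[i,4]); return c[i],s[i]
E
python3 - <<'E'
from h import *
t=cv2.imread("pics/top0.png")[:,:,::-1];s=cv2.imread("pics/side0.png")[:,:,::-1]
hsv=cv2.cvtColor(t,cv2.COLOR_RGB2HSV);hs=cv2.cvtColor(s,cv2.COLOR_RGB2HSV)
T=dict(cled=(312,276),choc=(358,274),blood=(403,272),sab=(450,269),mac=(316,238),orange=(361,230),black=(427,233))
S=dict(cled=(299,253),choc=(306,268),blood=(316,286),sab=(330,306),mac=(334,251),orange=(351,266),black=(366,293))
for k in T:
    r=[]
    for n,im,h,uv in(("top",t,hsv,T[k]),("side",s,hs,S[k])):
        H,Sa,V=map(int,h[uv[1],uv[0]])
        if k=="choc": lo,hi=(0,60,0),(179,255,130)
        elif k=="black": lo,hi=(0,0,0),(179,255,70)
        else: lo,hi=(max(H-8,0),max(Sa*0.55,40),V*.5),(H+8,255,255)
        b=blob(im,uv,12,lo,hi)
        if b is None: r.append((n,'none',(H,Sa,V)));continue
        z=.005 if k in("orange","black") else .008
        r.append((n,b[0].round(1),b[1][2:],ray(n,b[0],z)[:2].round(4)))
    print(k,*r)
C=cv2.resize(np.ascontiguousarray(t[180:300,290:490,::-1]),None,fx=4,fy=4,interpolation=cv2.INTER_CUBIC);cv2.imwrite("pics/tc.png",C)
C=cv2.resize(np.ascontiguousarray(s[220:325,280:420,::-1]),None,fx=5.7,fy=5.7,interpolation=cv2.INTER_CUBIC);cv2.imwrite("pics/sc.png",C)
E
```

```text
Traceback (most recent call last):
  File "h.py", line 10, in blob
    m=cv2.inRange(cv2.cvtColor(img,cv2.COLOR_RGB2HSV),np.array(lo),np.array(hi))
cv2.error: OpenCV(4.12.0) /io/opencv/modules/core/src/arithm.cpp:2092: error: (-215:Assertion failed) lb.type() == ub.type() in function 'inRange'
```

```bash
sed -i 's/np.array(lo),np.array(hi)/np.array(lo,float),np.array(hi,float)/' h.py
cat > m.py <<'E'
from h import *
t=cv2.imread("pics/top0.png")[:,:,::-1];s=cv2.imread("pics/side0.png")[:,:,::-1]
hsv=cv2.cvtColor(t,cv2.COLOR_RGB2HSV);hs=cv2.cvtColor(s,cv2.COLOR_RGB2HSV)
T=dict(cled=(312,276),choc=(358,274),blood=(403,272),sab=(450,269),mac=(316,238),orange=(361,230),black=(427,233))
S=dict(cled=(299,253),choc=(306,268),blood=(316,286),sab=(330,306),mac=(334,251),orange=(351,266),black=(366,293))
for k in T:
    r=[]
    for n,im,h,uv in(("top",t,hsv,T[k]),("side",s,hs,S[k])):
        H,Sa,V=map(int,h[uv[1],uv[0]])
        if k=="choc": lo,hi=(0,60,0),(179,255,130)
        elif k=="black": lo,hi=(0,0,0),(179,255,70)
        else: lo,hi=(max(H-8,0),max(Sa*0.55,40),V*.5),(H+8,255,255)
        b=blob(im,uv,12,lo,hi)
        if b is None: r.append((n,'none',(H,Sa,V)));continue
        z=.005 if k in("orange","black") else .008
        r.append((n,b[0].round(1),b[1][2:],ray(n,b[0],z)[:2].round(4)))
    print(k,*r)
C=cv2.resize(np.ascontiguousarray(t[180:300,290:490,::-1]),None,fx=4,fy=4,interpolation=cv2.INTER_CUBIC);cv2.imwrite("pics/tc.png",C)
C=cv2.resize(np.ascontiguousarray(s[220:325,280:420,::-1]),None,fx=5.7,fy=5.7,interpolation=cv2.INTER_CUBIC);cv2.imwrite("pics/sc.png",C)
E
python3 m.py
```

```text
cled ('top', array([312.1, 275.6]), array([ 17,  18, 238], dtype=int32), array([0.4359, 0.1165])) ('side', array([298. , 250.7]), array([15,  6, 75], dtype=int32), array([0.4374, 0.1266]))
choc ('top', array([358.2, 274.3]), array([ 17,  17, 222], dtype=int32), array([ 0.4364, -0.0169])) ('side', array([306.2, 266.1]), array([14,  5, 52], dtype=int32), array([ 0.4386, -0.0062]))
blood ('top', array([404.4, 272.2]), array([ 17,  18, 217], dtype=int32), array([ 0.4393, -0.1515])) ('side', array([316.1, 283.9]), array([17,  7, 95], dtype=int32), array([ 0.4411, -0.1413]))
sab ('top', array([450.1, 268.2]), array([ 19,  18, 264], dtype=int32), array([ 0.4477, -0.2858])) ('side', array([329.9, 304.2]), array([ 19,   9, 143], dtype=int32), array([ 0.4496, -0.2757]))
mac ('top', array([316.1, 237.4]), array([ 18,  18, 256], dtype=int32), array([0.5475, 0.1022])) ('side', array([333. , 248.7]), array([15,  7, 82], dtype=int32), array([0.5492, 0.1128]))
orange ('top', array([361. , 229.3]), array([ 31,  31, 744], dtype=int32), array([ 0.5691, -0.0309])) ('side', array([350.6, 266. ]), array([ 31,  13, 292], dtype=int32), array([ 0.5685, -0.0355]))
black ('top', array([426.3, 232.4]), array([ 31,  30, 696], dtype=int32), array([ 0.5556, -0.224 ])) ('side', array([364.3, 293.4]), array([ 31,  14, 316], dtype=int32), array([ 0.5551, -0.2312]))
```

View pics/tc.png

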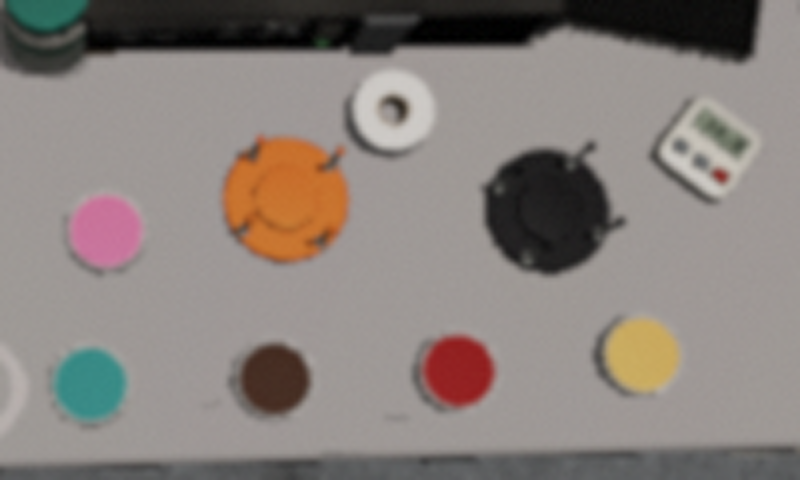

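View pics/sc.png

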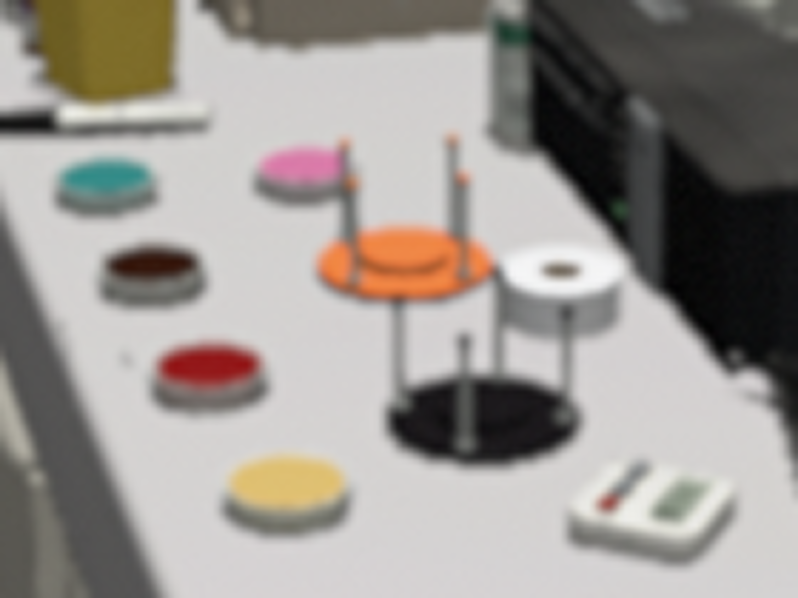

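The crops show the orange caps in the side crop at about (343,145), (352,183), (452,140) and (462,180). The black caps are at about (399,300), (463,342), (497,268) and (568,312). The agar discs look to be at lid height. I'll triangulate the discs and cast the caps at z = 0.062.

```bash
python3 - <<'E'
from h import *
P=dict(cled=((312.1,275.6),(298,250.7)),choc=((358.2,274.3),(306.2,266.1)),blood=((404.4,272.2),(316.1,283.9)),sab=((450.1,268.2),(329.9,304.2)),mac=((316.1,237.4),(333,248.7)))
for k,(a,b) in P.items():
    M=[]
    for n,u in(("top",a),("side",b)):
        m=ctrl.camera_model(n);M.append((np.diag([1,1,1.])*0+np.array([[m["fx"],0,m["cx"]],[0,m["fy"],m["cy"]],[0,0,1]]))@np.c_[m["R"],m["t"]])
    X=cv2.triangulatePoints(M[0],M[1],np.array(a,float),np.array(b,float)).ravel();X=X[:3]/X[3]
    print(k,X.round(4),ray("top",a,.0135)[:2].round(4),ray("side",b,.0135)[:2].round(4))
for k,c in dict(orange=[(343,145),(352,183),(462,180),(452,140)],black=[(399,300),(463,342),(568,312),(497,268)]).items():
    p=np.array([ray("side",(280+(u+.5)/5.7-.5,220+(v+.5)/5.7-.5),.063)[:2] for u,v in c])
    e=np.roll(p,-1,0)-p
    print(k,p.mean(0).round(4),np.hypot(*e.T).round(3),np.degrees(np.arctan2(e[:,1],e[:,0])).round(1))
p=np.array([0,0])
# top view bases of racks at z .007
print(ray("top",(361,229.3),.007),ray("top",(426.3,232.4),.007))
for k,c in dict(orange=[(262,143),(339,152),(325,240),(236,232)],black=[(498,183),(590,147),(620,222),(527,259)]).items():
    p=np.array([ray("top",(290+u/4,180+v/4),.063)[:2] for u,v in c]); print(k,p.round(3))
E
```

```text
cled [0.4358 0.1165 0.012 ] [0.4356 0.1165] [0.4352 0.1126]
choc [ 0.4366 -0.0165  0.0122] [ 0.4361 -0.0163] [ 0.4364 -0.0195]
blood [ 0.4391 -0.1506  0.0123] [ 0.4389 -0.1503] [ 0.4387 -0.1532]
sab [ 0.4476 -0.2845  0.0124] [ 0.4472 -0.2841] [ 0.4472 -0.2866]
mac [0.5468 0.1022 0.0121] [0.5465 0.1022] [0.5461 0.0985]
orange [ 0.5678 -0.0356] [0.056 0.056 0.059 0.058] [-99.1 -12.   79.5 171. ]
black [ 0.5557 -0.2275] [0.057 0.06  0.062 0.06 ] [ -74.    19.2  105.7 -155.9]
[ 0.56873933 -0.03070818  0.007     ] [ 0.55516556 -0.22342163  0.007     ]
orange [[ 0.598 -0.01 ]
 [ 0.59  -0.064]
 [ 0.528 -0.051]
 [ 0.535  0.011]]
black [[ 0.566 -0.176]
 [ 0.59  -0.243]
 [ 0.536 -0.261]
 [ 0.511 -0.193]]
```

Triangulated agar heights are all about 12 mm, as they should be for a 14 mm dish. Each rack's two estimates agree within 5 mm. The yaws are about -10° for orange and +18° for black, so I'll close the fingers along each rack's own y axis.

```bash
cat >>h.py <<'E'
from scipy.spatial.transform import Rotation as Ro
def go(x,y,z,yd):
    """tool travel and turn from the present pose to a tool-down pose, closing line along yd degrees"""
    s=ctrl.get_state();R=Ro.from_rotvec(s["tool_rot"]);a=np.radians(yd)
    T=np.array([[-np.sin(a),np.cos(a),0],[np.cos(a),np.sin(a),0],[0,0,-1]]).T
    print("t",s["time"],"pos",s["position"].round(4),"grip",round(s["grip_width"],3),"F",s["ft_force"].round(1),"q",s["joint_positions"].round(2))
    print("travel",R.inv().apply(np.array([x,y,z])-s["position"]).round(4),"turn",np.degrees((R.inv()*Ro.from_matrix(T)).as_rotvec()).round(2))
E
python3 -c "from h import *;go(.4475,-.2845,.1,-72)"
```

```text
t 0.1 pos [ 0.1824 -0.6234  0.2356] grip 1.001 F [ 0.9 -1.4  0. ] q [ 1.3   0.32 -0.07  1.45  0.02  1.37 -0.06]
travel [ 0.3496 -0.2505  0.136 ] turn [-0.1   0.   -1.68]
```

step_arm --commands '[{"travel": [0.04, -0.03, 0.01], "turn": [0, 0, 0]}, {"travel": [0.08, -0.06, 0.02], "turn": [0, 0, 0]}, {"travel": [0.12, -0.085, 0.03], "turn": [0, 0, -1]}, {"travel": [0.16, -0.11, 0.04], "turn": [0, 0, -1.7]}, {"travel": [0.2, -0.14, 0.05], "turn": [0, 0, -1.7]}]' --gripper 1.0 --force 12

```text
time: 0.6
position: [0.3356, -0.4324, 0.186]
tool_rot: [-3.103, -0.492, 0.0]
ft_force: [1.0, 0.5, 0.3]
grip_width: 1.001
grip_force: 0.0
```

```bash
python3 -c "from h import *;go(.4475,-.2845,.06,-72)"
```

```text
t 0.6 pos [ 0.3356 -0.4324  0.186 ] grip 1.001 F [1.  0.5 0.3] q [ 1.07  0.15 -0.22  1.77  0.03  1.23 -0.42]
travel [ 0.1522 -0.106   0.126 ] turn [-0.    0.    0.02]
```

step_arm --commands '[{"travel": [0.034, -0.024, 0.025], "turn": [0, 0, 0]}, {"travel": [0.068, -0.048, 0.05], "turn": [0, 0, 0]}, {"travel": [0.102, -0.072, 0.076], "turn": [0, 0, 0]}, {"travel": [0.136, -0.096, 0.102], "turn": [0, 0, 0]}, {"travel": [0.152, -0.106, 0.126], "turn": [0, 0, 0]}]'

```text
time: 1.1
position: [0.4485, -0.2817, 0.0596]
tool_rot: [-3.1, -0.5, -0.001]
ft_force: [0.8, -1.1, -0.2]
grip_width: 1.001
grip_force: 0.0
```

step_arm --commands '[{"travel": [0, 0, 0], "turn": [0, 0, 0]}, {"travel": [0, 0, 0], "turn": [0, 0, 0]}]'

```text
time: 1.3
position: [0.4458, -0.2863, 0.0603]
tool_rot: [-3.102, -0.493, 0.002]
ft_force: [-1.3, -1.0, 0.2]
grip_width: 1.003
grip_force: 0.0
```

```bash
python3 -c "
from h import *
go(.4475,-.2845,.016,-72)
cv2.imwrite('pics/s1.png',cv2.resize(ctrl.get_image('side')[180:360,240:460,::-1],None,fx=3.3,fy=3.3,interpolation=2))"
```

```text
t 1.3 pos [ 0.4458 -0.2863  0.0603] grip 1.003 F [-1.3 -1.   0.2] q [ 0.84  0.25 -0.35  1.93  0.1   0.98 -0.82]
travel [ 0.0022 -0.0011  0.0443] turn [-0.05  0.08  0.06]
```

View pics/s1.png

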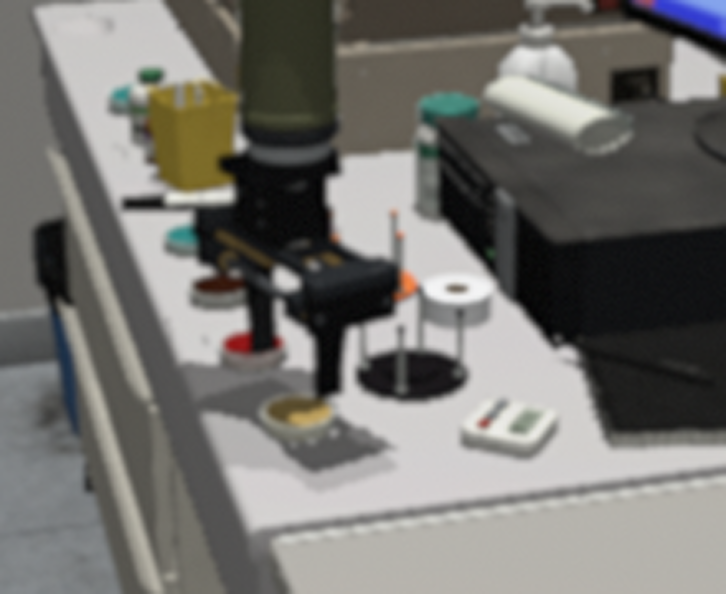

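The fingers at (262,350) and (328,395) straddle the Sabouraud plate at (298,413), so I can descend and grip.

step_arm --commands '[{"travel": [0.002, -0.001, 0.02], "turn": [0, 0, 0]}, {"travel": [0.002, -0.001, 0.035], "turn": [0, 0, 0]}, {"travel": [0.002, -0.001, 0.044], "turn": [0, 0, 0]}, {"travel": [0.002, -0.001, 0.044], "turn": [0, 0, 0]}]'

```text
time: 1.75
position: [0.4465, -0.285, 0.0156]
tool_rot: [-3.102, -0.489, 0.003]
ft_force: [-1.1, 0.1, -0.5]
grip_width: 0.999
grip_force: 0.0
```

step_arm --commands '[{"travel": [0, 0, 0], "turn": [0, 0, 0]}, {"travel": [0, 0, 0], "turn": [0, 0, 0]}, {"travel": [0, 0, 0], "turn": [0, 0, 0]}, {"travel": [0, 0, 0], "turn": [0, 0, 0]}, {"travel": [0, 0, 0], "turn": [0, 0, 0]}]' --gripper 0.4 --force 12

```text
time: 2.25
position: [0.4482, -0.2848, 0.0171]
tool_rot: [3.102, 0.492, 0.001]
ft_force: [-0.1, -0.2, 1.6]
grip_width: 0.672
grip_force: 12.0
```

The grip opening of 0.672 is 58.5 mm, which matches the dish diameter. Next I lift it and move over the black rack.

step_arm --commands '[{"travel": [0, 0, -0.02], "turn": [0, 0, 0]}, {"travel": [0, 0, -0.05], "turn": [0, 0, 0]}, {"travel": [0, 0, -0.09], "turn": [0, 0, 0]}, {"travel": [0, 0, -0.09], "turn": [0, 0, 0]}]'

```text
time: 2.65
position: [0.4515, -0.2866, 0.1123]
tool_rot: [3.096, 0.491, 0.011]
ft_force: [0.7, 0.5, 0.1]
grip_width: 0.671
grip_force: 12.0
```

```bash
python3 -c "from h import *;go(.555,-.2255,.107,-72)"
```

```text
t 2.65 pos [ 0.4515 -0.2866  0.1123] grip 0.671 F [0.7 0.5 0.1] q [ 0.85  0.19 -0.36  1.88  0.08  1.07 -0.8 ]
travel [ 0.1173 -0.0261  0.0058] turn [ 0.47 -0.35  0.03]
```

step_arm --commands '[{"travel": [0.03, -0.007, 0], "turn": [0, 0, 0]}, {"travel": [0.06, -0.014, 0], "turn": [0, 0, 0]}, {"travel": [0.09, -0.021, 0], "turn": [0, 0, 0]}, {"travel": [0.117, -0.026, 0], "turn": [0, 0, 0]}, {"travel": [0.117, -0.026, 0], "turn": [0, 0, 0]}]'

```text
time: 3.15
position: [0.5544, -0.2197, 0.1064]
tool_rot: [-3.099, -0.501, -0.004]
ft_force: [-0.1, 0.4, -0.1]
grip_width: 0.675
grip_force: 12.0
```

step_arm --commands '[{"travel": [0, 0, 0], "turn": [0, 0, 0]}, {"travel": [0, 0, 0], "turn": [0, 0, 0]}]'

```text
time: 3.35
position: [0.55, -0.2247, 0.1062]
tool_rot: [3.103, 0.49, -0.002]
ft_force: [0.2, -0.5, -0.4]
grip_width: 0.676
grip_force: 12.0
```

```bash
python3 -c "
from h import *
go(.555,-.2255,.031,-72)
a,b=ctrl.get_image('side')[200:320,290:450,::-1],ctrl.get_image('top')[180:300,360:520,::-1]
cv2.imwrite('pics/s2.png',np.vstack([cv2.resize(i,None,fx=2.5,fy=2.5,interpolation=2) for i in(a,b)]))"
```

```text
t 3.35 pos [ 0.55   -0.2247  0.1062] grip 0.676 F [ 0.2 -0.5 -0.4] q [ 0.69  0.33 -0.41  1.73  0.15  1.11 -1.02]
travel [0.0046 0.0023 0.0752] turn [-0.    0.09 -0.05]
```

View pics/s2.png

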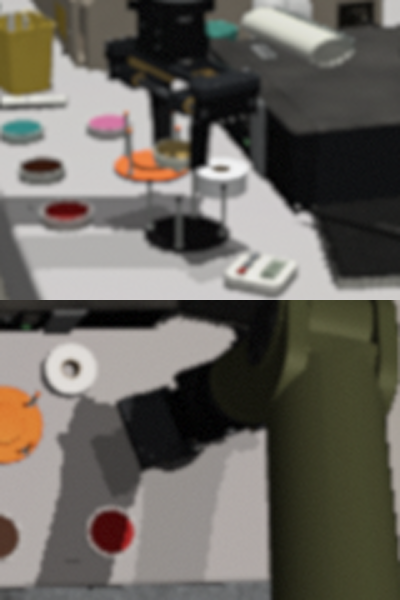

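The side view shows the Sabouraud plate held level at (172,150), above the black rack at (188,232). I'll correct by 5 mm and lower it.

step_arm --commands '[{"travel": [0.0045, 0.001, 0], "turn": [0, 0, 0]}, {"travel": [0.0045, 0.001, 0.015], "turn": [0, 0, 0]}, {"travel": [0.0045, 0.001, 0.03], "turn": [0, 0, 0]}, {"travel": [0.0045, 0.001, 0.04], "turn": [0, 0, 0]}, {"travel": [0.0045, 0.001, 0.05], "turn": [0, 0, 0]}]'

```text
time: 3.95
position: [0.555, -0.2231, 0.0549]
tool_rot: [-3.102, -0.492, 0.003]
ft_force: [-0.3, 0.6, 0.1]
grip_width: 0.669
grip_force: 12.0
```

step_arm --commands '[{"travel": [0, 0, 0.01], "turn": [0, 0, 0]}, {"travel": [0, 0, 0.018], "turn": [0, 0, 0]}, {"travel": [0, 0, 0.024], "turn": [0, 0, 0]}, {"travel": [0, 0, 0.024], "turn": [0, 0, 0]}, {"travel": [0, 0, 0.024], "turn": [0, 0, 0]}]'

```text
time: 4.45
position: [0.556, -0.2233, 0.0329]
tool_rot: [3.103, 0.492, 0.0]
ft_force: [-0.8, -0.4, -0.8]
grip_width: 0.674
grip_force: 12.0
```

```bash
python3 -c "
from h import *
go(.555,-.2255,.030,-72)"
```

```text
t 4.45 pos [ 0.556  -0.2233  0.0329] grip 0.674 F [-0.8 -0.4 -0.8] q [ 0.66  0.42 -0.39  1.78  0.19  0.98 -1.06]
travel [-0.0016  0.0017  0.0029] turn [ 0.01 -0.01  0.02]
```

step_arm --commands '[{"travel": [-0.001, 0.002, 0.002], "turn": [0, 0, 0]}, {"travel": [-0.001, 0.002, 0.003], "turn": [0, 0, 0]}, {"travel": [-0.001, 0.002, 0.003], "turn": [0, 0, 0]}]'

```text
time: 4.75
position: [0.5557, -0.2261, 0.0302]
tool_rot: [3.102, 0.491, 0.001]
ft_force: [0.5, -0.3, 2.1]
grip_width: 0.673
grip_force: 12.0
```

step_arm --commands '[{"travel": [0, 0, 0], "turn": [0, 0, 0]}, {"travel": [0, 0, 0], "turn": [0, 0, 0]}, {"travel": [0, 0, 0], "turn": [0, 0, 0]}, {"travel": [0, 0, 0], "turn": [0, 0, 0]}]' --gripper 0.9

```text
time: 5.15
position: [0.5554, -0.2254, 0.0297]
tool_rot: [-3.103, -0.492, 0.0]
ft_force: [-0.1, 0.0, -0.9]
grip_width: 0.883
grip_force: 0.0
```

step_arm --commands '[{"travel": [0, 0, -0.01], "turn": [0, 0, 0]}, {"travel": [0, 0, -0.03], "turn": [0, 0, 0]}, {"travel": [0, 0, -0.06], "turn": [0, 0, 0]}, {"travel": [0, 0, -0.09], "turn": [0, 0, 0]}, {"travel": [0, 0, -0.1], "turn": [0, 0, 0]}]'

```text
time: 5.65
position: [0.5576, -0.2261, 0.1341]
tool_rot: [3.099, 0.492, 0.008]
ft_force: [0.4, -0.5, 0.2]
grip_width: 0.898
grip_force: 0.0
```

```bash
python3 -c "
from h import *
go(.547,.102,.13,-72)"
```

```text
t 5.65 pos [ 0.5576 -0.2261  0.1341] grip 0.898 F [ 0.4 -0.5  0.2] q [ 0.69  0.31 -0.41  1.7   0.14  1.15 -1.02]
travel [ 0.0914 -0.3153  0.0031] turn [ 0.25 -0.27  0.03]
```

step_arm --commands '[{"travel": [0.012, -0.042, 0], "turn": [0, 0, 0]}, {"travel": [0.025, -0.086, 0], "turn": [0, 0, 0]}, {"travel": [0.038, -0.13, 0], "turn": [0, 0, 0]}, {"travel": [0.051, -0.174, 0], "turn": [0, 0, 0]}, {"travel": [0.063, -0.216, 0], "turn": [0, 0, 0]}]'

```text
time: 6.15
position: [0.548, 0.0014, 0.1296]
tool_rot: [3.103, 0.492, -0.0]
ft_force: [1.1, 0.2, 0.3]
grip_width: 0.897
grip_force: 0.0
```

step_arm --commands '[{"travel": [0.012, -0.04, 0.005], "turn": [0, 0, 0]}, {"travel": [0.022, -0.078, 0.01], "turn": [0, 0, 0]}, {"travel": [0.028, -0.099, 0.03], "turn": [0, 0, 0]}, {"travel": [0.028, -0.099, 0.05], "turn": [0, 0, 0]}, {"travel": [0.028, -0.099, 0.06], "turn": [0, 0, 0]}]' --gripper 1.0

```text
time: 6.65
position: [0.543, 0.1029, 0.0679]
tool_rot: [-3.102, -0.495, 0.005]
ft_force: [0.8, -0.5, 0.6]
grip_width: 1.001
grip_force: 0.0
```

step_arm --commands '[{"travel": [0, 0, 0], "turn": [0, 0, 0]}, {"travel": [0, 0, 0], "turn": [0, 0, 0]}]'

```text
time: 6.85
position: [0.5449, 0.1013, 0.07]
tool_rot: [3.103, 0.49, 0.0]
ft_force: [-0.0, -0.8, 0.5]
grip_width: 0.998
grip_force: 0.0
```

```bash
python3 -c "
from h import *
go(.547,.102,.0165,-72)
a,b=ctrl.get_image('side')[200:320,290:450,::-1],ctrl.get_image('top')[180:300,300:460,::-1]
cv2.imwrite('pics/s3.png',np.vstack([cv2.resize(i,None,fx=2.5,fy=2.5,interpolation=2) for i in(a,b)]))"
```

```text
t 6.85 pos [0.5449 0.1013 0.07  ] grip 0.998 F [-0.  -0.8  0.5] q [ 0.28  0.32 -0.59  1.86  0.21  1.02 -1.65]
travel [ 0.0022 -0.0001  0.0535] turn [ 0.02 -0.   -0.07]
```

View pics/s3.png

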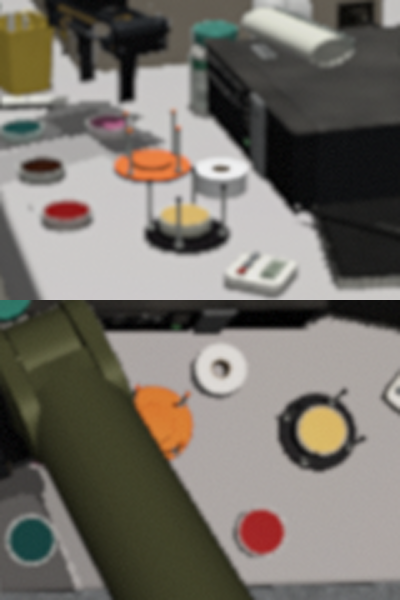

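The Sabouraud plate sits flat between the black posts, at about (322,430) in the top half. The fingers straddle the MacConkey plate.

step_arm --commands '[{"travel": [0.002, 0, 0.02], "turn": [0, 0, 0]}, {"travel": [0.002, 0, 0.04], "turn": [0, 0, 0]}, {"travel": [0.002, 0, 0.053], "turn": [0, 0, 0]}, {"travel": [0.002, 0, 0.053], "turn": [0, 0, 0]}]'

```text
time: 7.35
position: [0.5459, 0.1023, 0.0158]
tool_rot: [-3.103, -0.491, 0.003]
ft_force: [0.1, -0.0, 0.0]
grip_width: 1.004
grip_force: 0.0
```

step_arm --commands '[{"travel": [0, 0, 0], "turn": [0, 0, 0]}, {"travel": [0, 0, 0], "turn": [0, 0, 0]}, {"travel": [0, 0, 0], "turn": [0, 0, 0]}, {"travel": [0, 0, 0], "turn": [0, 0, 0]}, {"travel": [0, 0, 0], "turn": [0, 0, 0]}]' --gripper 0.4

```text
time: 7.85
position: [0.5468, 0.1027, 0.0172]
tool_rot: [3.103, 0.492, 0.001]
ft_force: [-0.5, 0.1, 1.6]
grip_width: 0.672
grip_force: 12.0
```

step_arm --commands '[{"travel": [0, 0, -0.02], "turn": [0, 0, 0]}, {"travel": [0, 0, -0.05], "turn": [0, 0, 0]}, {"travel": [0, 0, -0.09], "turn": [0, 0, 0]}, {"travel": [0, 0, -0.115], "turn": [0, 0, 0]}, {"travel": [0, 0, -0.115], "turn": [0, 0, 0]}]'

```text
time: 8.35
position: [0.5492, 0.1036, 0.1361]
tool_rot: [3.102, 0.492, 0.012]
ft_force: [-0.3, -0.4, -0.7]
grip_width: 0.674
grip_force: 12.0
```

```bash
python3 -c "
from h import *
go(.555,-.2255,.125,-72)
im=ctrl.get_image('top');b=blob(im,(428,232),12,(15,60,90),(35,255,255));print(b,ray('top',b[0],.025))
im=ctrl.get_image('side');b=blob(im,(364,286),12,(15,60,90),(35,255,255));print(b,ray('side',b[0],.025))
"
```

```text
t 8.35 pos [0.5492 0.1036 0.1361] grip 0.674 F [-0.3 -0.4 -0.7] q [ 0.31  0.25 -0.61  1.79  0.16  1.14 -1.61]
travel [-0.0964  0.3147  0.011 ] turn [ 0.12 -0.44  0.02]
(array([428.55409836, 231.49836066]), array([419, 222,  20,  20, 305], dtype=int32)) [ 0.55464264 -0.22527055  0.025     ]
(array([363.62307692, 285.71538462]), array([355, 282,  19,   9, 130], dtype=int32)) [ 0.55498015 -0.22484162  0.025     ]
```

The Sabouraud plate measures (0.5548, -0.225) in both views at its proper height, so it is in place.

step_arm --commands '[{"travel": [-0.01, 0.033, 0], "turn": [0, 0, 0]}, {"travel": [-0.023, 0.075, 0], "turn": [0, 0, 0]}, {"travel": [-0.036, 0.118, 0], "turn": [0, 0, 0]}, {"travel": [-0.049, 0.16, 0], "turn": [0, 0, 0]}, {"travel": [-0.062, 0.203, 0], "turn": [0, 0, 0]}]'

```text
time: 8.95
position: [0.5488, -0.1109, 0.1298]
tool_rot: [-3.102, -0.492, 0.005]
ft_force: [0.7, -0.5, 0.7]
grip_width: 0.67
grip_force: 12.0
```

step_arm --commands '[{"travel": [-0.012, 0.04, 0], "turn": [0, 0, 0]}, {"travel": [-0.024, 0.078, 0], "turn": [0, 0, 0]}, {"travel": [-0.034, 0.112, 0], "turn": [0, 0, 0]}, {"travel": [-0.034, 0.112, 0], "turn": [0, 0, 0]}, {"travel": [-0.034, 0.112, 0], "turn": [0, 0, 0]}]'

```text
time: 9.45
position: [0.5513, -0.2269, 0.1296]
tool_rot: [-3.101, -0.488, 0.004]
ft_force: [-1.0, 0.3, -0.2]
grip_width: 0.678
grip_force: 12.0
```

```bash
python3 -c "
from h import *
go(.555,-.2255,.048,-72)"
```

```text
t 9.45 pos [ 0.5513 -0.2269  0.1296] grip 0.678 F [-1.   0.3 -0.2] q [ 0.69  0.31 -0.41  1.71  0.13  1.15 -1.01]
travel [0.0042 0.     0.0816] turn [-0.16  0.14 -0.11]
```

step_arm --commands '[{"travel": [0.003, 0, 0.01], "turn": [0, 0, 0]}, {"travel": [0.003, 0, 0.03], "turn": [0, 0, 0]}, {"travel": [0.003, 0, 0.05], "turn": [0, 0, 0]}, {"travel": [0.003, 0, 0.065], "turn": [0, 0, 0]}, {"travel": [0.003, 0, 0.075], "turn": [0, 0, 0]}]'

```text
time: 9.95
position: [0.5548, -0.2237, 0.0546]
tool_rot: [-3.101, -0.495, 0.003]
ft_force: [-0.2, -0.6, -0.2]
grip_width: 0.67
grip_force: 12.0
```

step_arm --commands '[{"travel": [0, 0, 0.004], "turn": [0, 0, 0]}, {"travel": [0, 0, 0.004], "turn": [0, 0, 0]}, {"travel": [0, 0, 0.004], "turn": [0, 0, 0]}]'

```text
time: 10.25
position: [0.5561, -0.2256, 0.0535]
tool_rot: [3.102, 0.492, 0.002]
ft_force: [0.6, -0.1, 0.1]
grip_width: 0.671
grip_force: 12.0
```

```bash
python3 -c "
from h import *
go(.555,-.2255,.0440,-72)"
```

```text
t 10.25 pos [ 0.5561 -0.2256  0.0535] grip 0.671 F [ 0.6 -0.1  0.1] q [ 0.67  0.4  -0.4   1.76  0.18  1.01 -1.05]
travel [-0.001  -0.0005  0.0095] turn [ 0.05 -0.05  0.02]
```

step_arm --commands '[{"travel": [-0.001, 0, 0.004], "turn": [0, 0, 0]}, {"travel": [-0.001, 0, 0.007], "turn": [0, 0, 0]}, {"travel": [-0.001, 0, 0.009], "turn": [0, 0, 0]}, {"travel": [-0.001, 0, 0.0095], "turn": [0, 0, 0]}, {"travel": [-0.001, 0, 0.0095], "turn": [0, 0, 0]}]'

```text
time: 10.75
position: [0.5544, -0.2261, 0.044]
tool_rot: [3.102, 0.492, -0.001]
ft_force: [-2.6, 0.6, 4.3]
grip_width: 0.673
grip_force: 12.0
```

step_arm --commands '[{"travel": [0, 0, 0], "turn": [0, 0, 0]}, {"travel": [0, 0, 0], "turn": [0, 0, 0]}, {"travel": [0, 0, 0], "turn": [0, 0, 0]}, {"travel": [0, 0, 0], "turn": [0, 0, 0]}]' --gripper 0.9

```text
time: 11.15
position: [0.5544, -0.2258, 0.043]
tool_rot: [-3.103, -0.492, 0.0]
ft_force: [-0.2, 0.4, 0.4]
grip_width: 0.883
grip_force: 0.0
```

step_arm --commands '[{"travel": [0, 0, -0.01], "turn": [0, 0, 0]}, {"travel": [0, 0, -0.03], "turn": [0, 0, 0]}, {"travel": [0, 0, -0.06], "turn": [0, 0, 0]}, {"travel": [0, 0, -0.09], "turn": [0, 0, 0]}, {"travel": [0, 0, -0.09], "turn": [0, 0, 0]}]'

```text
time: 11.65
position: [0.5578, -0.2268, 0.1389]
tool_rot: [3.098, 0.491, 0.012]
ft_force: [1.0, 0.3, 0.4]
grip_width: 0.903
grip_force: 0.0
```

```bash
python3 -c "
from h import *
go(.436,.1165,.07,-72)"
```

```text
t 11.65 pos [ 0.5578 -0.2268  0.1389] grip 0.903 F [1.  0.3 0.4] q [ 0.69  0.31 -0.42  1.69  0.14  1.16 -1.02]
travel [-0.0101 -0.3645  0.0666] turn [ 0.36 -0.4   0.02]
```

step_arm --commands '[{"travel": [-0.001, -0.04, 0], "turn": [0, 0, 0]}, {"travel": [-0.003, -0.087, 0], "turn": [0, 0, 0]}, {"travel": [-0.004, -0.134, 0], "turn": [0, 0, 0]}, {"travel": [-0.006, -0.181, 0], "turn": [0, 0, 0]}, {"travel": [-0.007, -0.228, 0], "turn": [0, 0, 0]}]'

```text
time: 12.15
position: [0.4763, -0.0096, 0.1333]
tool_rot: [3.102, 0.492, 0.0]
ft_force: [1.0, 0.2, 0.8]
grip_width: 0.897
grip_force: 0.0
```

step_arm --commands '[{"travel": [-0.001, -0.045, 0], "turn": [0, 0, 0]}, {"travel": [-0.002, -0.088, 0], "turn": [0, 0, 0]}, {"travel": [-0.003, -0.125, 0.015], "turn": [0, 0, 0]}, {"travel": [-0.003, -0.136, 0.045], "turn": [0, 0, 0]}, {"travel": [-0.003, -0.136, 0.065], "turn": [0, 0, 0]}]' --gripper 1.0

```text
time: 12.65
position: [0.4311, 0.1195, 0.0674]
tool_rot: [3.101, 0.499, 0.0]
ft_force: [-0.8, -0.8, 0.2]
grip_width: 1.0
grip_force: 0.0
```

step_arm --commands '[{"travel": [0, 0, 0], "turn": [0, 0, 0]}, {"travel": [0, 0, 0], "turn": [0, 0, 0]}, {"travel": [0, 0, 0], "turn": [0, 0, 0]}]'

```text
time: 12.95
position: [0.4335, 0.117, 0.0694]
tool_rot: [3.103, 0.49, 0.003]
ft_force: [0.3, 0.3, -0.4]
grip_width: 1.004
grip_force: 0.0
```

```bash
python3 -c "
from h import *
go(.436,.1165,.0165,-72)
im=ctrl.get_image('top');b=blob(im,(428,232),14,(145,60,90),(179,255,255));print(b,ray('top',b[0],.039))
im=ctrl.get_image('side');b=blob(im,(364,280),14,(145,60,90),(179,255,255));print(b,ray('side',b[0],.039))
"
```

```text
t 12.95 pos [0.4335 0.117  0.0694] grip 1.004 F [ 0.3  0.3 -0.4] q [ 0.37  0.1  -0.71  2.1   0.08  0.97 -1.64]
travel [0.0021 0.0012 0.0529] turn [ 0.03 -0.11 -0.04]
(array([429.79182156, 230.75464684]), array([421, 222,  19,  18, 269], dtype=int32)) [ 0.55434534 -0.22509553  0.039     ]
(array([363.56779661, 280.74576271]), array([355, 277,  18,   8, 118], dtype=int32)) [ 0.55527012 -0.22343953  0.039     ]
```

The MacConkey plate is in place, about 2 mm off target at most. Next is the CLED plate.

step_arm --commands '[{"travel": [0.002, 0.001, 0.02], "turn": [0, 0, 0]}, {"travel": [0.002, 0.001, 0.04], "turn": [0, 0, 0]}, {"travel": [0.002, 0.001, 0.053], "turn": [0, 0, 0]}, {"travel": [0.002, 0.001, 0.053], "turn": [0, 0, 0]}]'

```text
time: 13.45
position: [0.4351, 0.1168, 0.0152]
tool_rot: [-3.103, -0.491, -0.0]
ft_force: [0.2, -0.5, 0.2]
grip_width: 1.002
grip_force: 0.0
```

step_arm --commands '[{"travel": [0, 0, 0], "turn": [0, 0, 0]}, {"travel": [0, 0, 0], "turn": [0, 0, 0]}, {"travel": [0, 0, 0], "turn": [0, 0, 0]}, {"travel": [0, 0, 0], "turn": [0, 0, 0]}, {"travel": [0, 0, 0], "turn": [0, 0, 0]}]' --gripper 0.4

```text
time: 13.95
position: [0.4347, 0.1168, 0.0154]
tool_rot: [3.103, 0.492, 0.0]
ft_force: [-0.1, -0.8, 1.3]
grip_width: 0.676
grip_force: 12.0
```

step_arm --commands '[{"travel": [0, 0, -0.02], "turn": [0, 0, 0]}, {"travel": [0, 0, -0.05], "turn": [0, 0, 0]}, {"travel": [0, 0, -0.09], "turn": [0, 0, 0]}, {"travel": [0, 0, -0.12], "turn": [0, 0, 0]}, {"travel": [0, 0, -0.12], "turn": [0, 0, 0]}]'

```text
time: 14.45
position: [0.4377, 0.1176, 0.1394]
tool_rot: [3.102, 0.491, 0.013]
ft_force: [0.2, 1.1, -0.3]
grip_width: 0.676
grip_force: 12.0
```

```bash
python3 -c "
from h import *
go(.555,-.2255,.13,-72)"
```

```text
t 14.45 pos [0.4377 0.1176 0.1394] grip 0.676 F [ 0.2  1.1 -0.3] q [ 0.41 -0.01 -0.72  2.03 -0.    1.11 -1.57]
travel [0.0054 0.3626 0.0104] turn [ 0.15 -0.46  0.01]
```

step_arm --commands '[{"travel": [0, 0.03, 0], "turn": [0, 0, 0]}, {"travel": [0.001, 0.073, 0], "turn": [0, 0, 0]}, {"travel": [0.002, 0.118, 0], "turn": [0, 0, 0]}, {"travel": [0.003, 0.163, 0], "turn": [0, 0, 0]}, {"travel": [0.004, 0.208, 0], "turn": [0, 0, 0]}]'

```text
time: 14.95
position: [0.5025, -0.0813, 0.1343]
tool_rot: [3.103, 0.492, -0.002]
ft_force: [1.4, 0.5, -0.2]
grip_width: 0.672
grip_force: 12.0
```

step_arm --commands '[{"travel": [0.001, 0.045, 0], "turn": [0, 0, 0]}, {"travel": [0.002, 0.09, 0], "turn": [0, 0, 0]}, {"travel": [0.004, 0.13, 0], "turn": [0, 0, 0]}, {"travel": [0.004, 0.155, 0], "turn": [0, 0, 0]}, {"travel": [0.004, 0.155, 0], "turn": [0, 0, 0]}]'

```text
time: 15.45
position: [0.5538, -0.2307, 0.1334]
tool_rot: [3.104, 0.482, -0.003]
ft_force: [-0.9, 0.2, -0.6]
grip_width: 0.672
grip_force: 12.0
```

step_arm --commands '[{"travel": [0, 0, 0], "turn": [0, 0, 0]}, {"travel": [0, 0, 0], "turn": [0, 0, 0]}]'

```text
time: 15.65
position: [0.5542, -0.2239, 0.1346]
tool_rot: [-3.101, -0.495, 0.001]
ft_force: [-1.0, 1.0, -0.6]
grip_width: 0.674
grip_force: 12.0
```

```bash
python3 -c "
from h import *
go(.555,-.2255,.064,-72)"
```

```text
t 15.65 pos [ 0.5542 -0.2239  0.1346] grip 0.674 F [-1.   1.  -0.6] q [ 0.7   0.31 -0.43  1.7   0.14  1.16 -1.02]
travel [0.0003 0.0019 0.0706] turn [-0.09  0.04  0.14]
```

step_arm --commands '[{"travel": [0, 0.001, 0.02], "turn": [0, 0, 0]}, {"travel": [0, 0.001, 0.04], "turn": [0, 0, 0]}, {"travel": [0, 0.001, 0.058], "turn": [0, 0, 0]}, {"travel": [0, 0.001, 0.068], "turn": [0, 0, 0]}, {"travel": [0, 0.001, 0.068], "turn": [0, 0, 0]}]'

```text
time: 16.15
position: [0.5537, -0.2252, 0.0658]
tool_rot: [-3.101, -0.495, 0.004]
ft_force: [0.1, 0.2, 0.2]
grip_width: 0.674
grip_force: 12.0
```

step_arm --commands '[{"travel": [0, 0, 0], "turn": [0, 0, 0]}, {"travel": [0, 0, 0], "turn": [0, 0, 0]}]'

```text
time: 16.35
position: [0.5556, -0.2268, 0.0685]
tool_rot: [3.102, 0.492, 0.003]
ft_force: [0.0, 0.6, -0.6]
grip_width: 0.676
grip_force: 12.0
```

```bash
python3 -c "
from h import *
go(.555,-.2255,.0575,-72)"
```

```text
t 16.35 pos [ 0.5556 -0.2268  0.0685] grip 0.676 F [ 0.   0.6 -0.6] q [ 0.69  0.38 -0.41  1.75  0.17  1.04 -1.04]
travel [-0.0002 -0.0014  0.011 ] turn [ 0.08 -0.08  0.04]
```

step_arm --commands '[{"travel": [0, -0.001, 0.005], "turn": [0, 0, 0]}, {"travel": [0, -0.001, 0.008], "turn": [0, 0, 0]}, {"travel": [0, -0.001, 0.0105], "turn": [0, 0, 0]}, {"travel": [0, -0.001, 0.011], "turn": [0, 0, 0]}, {"travel": [0, -0.001, 0.011], "turn": [0, 0, 0]}]'

```text
time: 16.85
position: [0.5544, -0.2259, 0.0561]
tool_rot: [-3.103, -0.492, 0.0]
ft_force: [-0.7, -0.6, -0.3]
grip_width: 0.676
grip_force: 12.0
```

step_arm --commands '[{"travel": [0, 0, 0], "turn": [0, 0, 0]}, {"travel": [0, 0, 0], "turn": [0, 0, 0]}, {"travel": [0, 0, 0], "turn": [0, 0, 0]}, {"travel": [0, 0, 0], "turn": [0, 0, 0]}]' --gripper 0.9

```text
time: 17.25
position: [0.5545, -0.2259, 0.0563]
tool_rot: [3.103, 0.492, 0.0]
ft_force: [0.8, -0.6, -0.3]
grip_width: 0.878
grip_force: 0.0
```

step_arm --commands '[{"travel": [0, 0, -0.01], "turn": [0, 0, 0]}, {"travel": [0, 0, -0.03], "turn": [0, 0, 0]}, {"travel": [0, 0, -0.06], "turn": [0, 0, 0]}, {"travel": [0, 0, -0.08], "turn": [0, 0, 0]}, {"travel": [0, 0, -0.08], "turn": [0, 0, 0]}]'

```text
time: 17.75
position: [0.557, -0.2266, 0.1406]
tool_rot: [3.099, 0.491, 0.009]
ft_force: [-0.4, -0.3, -0.0]
grip_width: 0.899
grip_force: 0.0
```

```bash
python3 -c "
from h import *
go(.4366,-.0165,.1,-100)"
```

```text
t 17.75 pos [ 0.557  -0.2266  0.1406] grip 0.899 F [-0.4 -0.3 -0. ] q [ 0.7   0.31 -0.43  1.69  0.14  1.17 -1.02]
travel [-0.0497 -0.2372  0.0391] turn [ 0.21 -0.37 28.02]
```

Next is the chocolate plate, with the tool turned to the orange rack's yaw.

step_arm --commands '[{"travel": [-0.01, -0.045, 0], "turn": [0, 0, 5]}, {"travel": [-0.019, -0.09, 0], "turn": [0, 0, 12]}, {"travel": [-0.028, -0.135, 0], "turn": [0, 0, 19]}, {"travel": [-0.037, -0.18, 0], "turn": [0, 0, 25]}, {"travel": [-0.047, -0.223, 0.01], "turn": [0, 0, 28]}]'

```text
time: 18.25
position: [0.4403, -0.0267, 0.1266]
tool_rot: [3.129, -0.278, 0.003]
ft_force: [0.0, 0.4, 1.3]
grip_width: 0.901
grip_force: 0.0
```

step_arm --commands '[{"travel": [0, 0, 0.02], "turn": [0, 0, 0]}, {"travel": [0, 0, 0.02], "turn": [0, 0, 0]}, {"travel": [0, 0, 0.02], "turn": [0, 0, 0]}]' --gripper 1.0

```text
time: 18.55
position: [0.4407, -0.0288, 0.1061]
tool_rot: [3.13, -0.274, -0.001]
ft_force: [0.2, 0.0, 0.9]
grip_width: 0.988
grip_force: 0.0
```

```bash
python3 -c "
from h import *
go(.4366,-.0165,.0165,-100)
im=ctrl.get_image('top');b=blob(im,(430,230),14,(80,60,50),(100,255,255));print(b, b and ray('top',b[0],.053))
im=ctrl.get_image('side');b=blob(im,(364,275),14,(80,60,50),(100,255,255));print(b,b and ray('side',b[0],.053))
"
```

```text
t 18.55 pos [ 0.4407 -0.0288  0.1061] grip 0.988 F [0.2 0.  0.9] q [ 0.54  0.01 -0.53  2.08  0.01  1.05 -1.74]
travel [-0.0061 -0.0114  0.0896] turn [ 0.01  0.05 -0.01]
(array([430.83269962, 229.69961977]), array([422, 221,  19,  18, 263], dtype=int32)) [ 0.55491524 -0.22433675  0.053     ]
(array([363.61666667, 276.03333333]), array([355, 272,  18,   9, 120], dtype=int32)) [ 0.55531549 -0.22390686  0.053     ]
```

The CLED plate is seated correctly on top, so the black rack is done.

step_arm --commands '[{"travel": [-0.006, -0.0115, 0.01], "turn": [0, 0, 0]}, {"travel": [-0.006, -0.0115, 0.03], "turn": [0, 0, 0]}, {"travel": [-0.006, -0.0115, 0.045], "turn": [0, 0, 0]}, {"travel": [-0.006, -0.0115, 0.045], "turn": [0, 0, 0]}, {"travel": [-0.006, -0.0115, 0.045], "turn": [0, 0, 0]}]'

```text
time: 19.15
position: [0.4375, -0.0164, 0.0618]
tool_rot: [-3.129, 0.275, -0.0]
ft_force: [0.9, 0.5, -0.1]
grip_width: 1.0
grip_force: 0.0
```

```bash
python3 -c "
from h import *
go(.4366,-.0165,.0165,-100)"
```

```text
t 19.15 pos [ 0.4375 -0.0164  0.0618] grip 1.0 F [ 0.9  0.5 -0.1] q [ 0.52  0.07 -0.55  2.13  0.05  0.95 -1.8 ]
travel [-0.0009  0.0003  0.0453] turn [-0.02 -0.02 -0.05]
```

step_arm --commands '[{"travel": [-0.001, 0, 0.02], "turn": [0, 0, 0]}, {"travel": [-0.001, 0, 0.035], "turn": [0, 0, 0]}, {"travel": [-0.001, 0, 0.045], "turn": [0, 0, 0]}, {"travel": [-0.001, 0, 0.045], "turn": [0, 0, 0]}]'

```text
time: 19.55
position: [0.4357, -0.016, 0.0159]
tool_rot: [-3.129, 0.274, 0.002]
ft_force: [0.2, 0.3, -0.4]
grip_width: 1.005
grip_force: 0.0
```

step_arm --commands '[{"travel": [0, 0, 0], "turn": [0, 0, 0]}, {"travel": [0, 0, 0], "turn": [0, 0, 0]}, {"travel": [0, 0, 0], "turn": [0, 0, 0]}, {"travel": [0, 0, 0], "turn": [0, 0, 0]}, {"travel": [0, 0, 0], "turn": [0, 0, 0]}]' --gripper 0.4

```text
time: 20.05
position: [0.4362, -0.0159, 0.0166]
tool_rot: [3.129, -0.273, 0.001]
ft_force: [-1.1, -0.4, 2.3]
grip_width: 0.669
grip_force: 12.0
```

step_arm --commands '[{"travel": [0, 0, -0.02], "turn": [0, 0, 0]}, {"travel": [0, 0, -0.05], "turn": [0, 0, 0]}, {"travel": [0, 0, -0.09], "turn": [0, 0, 0]}, {"travel": [0, 0, -0.1], "turn": [0, 0, 0]}, {"travel": [0, 0, -0.1], "turn": [0, 0, 0]}]'

```text
time: 20.55
position: [0.4374, -0.016, 0.1179]
tool_rot: [3.129, -0.274, 0.007]
ft_force: [0.8, -0.4, -0.4]
grip_width: 0.671
grip_force: 12.0
```

```bash
python3 -c "
from h import *
go(.568,-.033,.11,-100)"
```

```text
t 20.55 pos [ 0.4374 -0.016   0.1179] grip 0.671 F [ 0.8 -0.4 -0.4] q [ 0.54 -0.02 -0.55  2.08 -0.01  1.07 -1.76]
travel [ 0.1316 -0.0059  0.0085] turn [ 0.04 -0.24  0.01]
```

step_arm --commands '[{"travel": [0.03, -0.002, 0], "turn": [0, 0, 0]}, {"travel": [0.065, -0.004, 0], "turn": [0, 0, 0]}, {"travel": [0.1, -0.006, 0], "turn": [0, 0, 0]}, {"travel": [0.131, -0.007, 0], "turn": [0, 0, 0]}, {"travel": [0.131, -0.007, 0], "turn": [0, 0, 0]}]'

```text
time: 21.05
position: [0.5682, -0.0321, 0.1136]
tool_rot: [-3.128, 0.275, 0.002]
ft_force: [0.4, -0.4, 0.4]
grip_width: 0.676
grip_force: 12.0
```

step_arm --commands '[{"travel": [0, 0, 0], "turn": [0, 0, 0]}, {"travel": [0, 0, 0], "turn": [0, 0, 0]}, {"travel": [0, 0, 0], "turn": [0, 0, 0]}]'

```text
time: 21.35
position: [0.5649, -0.0314, 0.1158]
tool_rot: [3.129, -0.273, -0.002]
ft_force: [0.4, 0.4, 0.5]
grip_width: 0.671
grip_force: 12.0
```

```bash
python3 -c "
from h import *
go(.568,-.032,.035,-100)
a=ctrl.get_image('side')[200:300,290:430,::-1]
cv2.imwrite('pics/s4.png',cv2.resize(a,None,fx=4,fy=4,interpolation=2))"
```

```text
t 21.35 pos [ 0.5649 -0.0314  0.1158] grip 0.671 F [0.4 0.4 0.5] q [ 0.48  0.28 -0.54  1.79  0.16  1.11 -1.86]
travel [ 0.0032 -0.      0.0807] turn [0.04 0.07 0.04]
```

View pics/s4.png

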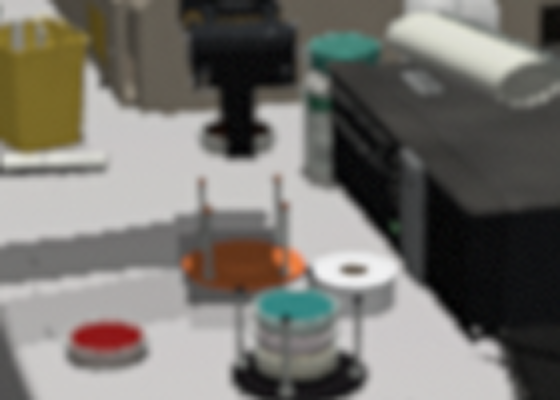

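The black stack stands straight, with teal on top at (295,305). The chocolate plate, at (238,138), is centred above the orange posts, which sit at about u = 242, so I can lower it.

step_arm --commands '[{"travel": [0.003, 0, 0.02], "turn": [0, 0, 0]}, {"travel": [0.003, 0, 0.04], "turn": [0, 0, 0]}, {"travel": [0.003, 0, 0.055], "turn": [0, 0, 0]}, {"travel": [0.003, 0, 0.065], "turn": [0, 0, 0]}, {"travel": [0.003, 0, 0.073], "turn": [0, 0, 0]}]'

```text
time: 21.9
position: [0.5688, -0.0321, 0.0426]
tool_rot: [3.129, -0.273, -0.0]
ft_force: [-0.3, -0.4, 0.2]
grip_width: 0.672
grip_force: 12.0
```

step_arm --commands '[{"travel": [0, 0, 0.003], "turn": [0, 0, 0]}, {"travel": [0, 0, 0.003], "turn": [0, 0, 0]}, {"travel": [0, 0, 0.003], "turn": [0, 0, 0]}]'

```text
time: 22.2
position: [0.5696, -0.0321, 0.0408]
tool_rot: [3.13, -0.273, 0.002]
ft_force: [-1.1, 1.0, -0.2]
grip_width: 0.672
grip_force: 12.0
```

```bash
python3 -c "
from h import *
go(.568,-.032,.0298,-100)"
```

```text
t 22.2 pos [ 0.5696 -0.0321  0.0408] grip 0.672 F [-1.1  1.  -0.2] q [ 0.45  0.38 -0.52  1.84  0.22  0.98 -1.91]
travel [-0.0016  0.0002  0.011 ] turn [ 0.   -0.06  0.02]
```

step_arm --commands '[{"travel": [-0.001, 0, 0.005], "turn": [0, 0, 0]}, {"travel": [-0.001, 0, 0.008], "turn": [0, 0, 0]}, {"travel": [-0.001, 0, 0.0105], "turn": [0, 0, 0]}, {"travel": [-0.001, 0, 0.011], "turn": [0, 0, 0]}, {"travel": [-0.001, 0, 0.011], "turn": [0, 0, 0]}]'

```text
time: 22.7
position: [0.568, -0.032, 0.0295]
tool_rot: [3.129, -0.273, -0.001]
ft_force: [-2.2, -0.1, 3.6]
grip_width: 0.675
grip_force: 12.0
```

step_arm --commands '[{"travel": [0, 0, 0], "turn": [0, 0, 0]}, {"travel": [0, 0, 0], "turn": [0, 0, 0]}, {"travel": [0, 0, 0], "turn": [0, 0, 0]}, {"travel": [0, 0, 0], "turn": [0, 0, 0]}]' --gripper 0.9

```text
time: 23.1
position: [0.5681, -0.0319, 0.0291]
tool_rot: [-3.13, 0.273, 0.0]
ft_force: [-0.5, -0.5, -0.2]
grip_width: 0.883
grip_force: 0.0
```

step_arm --commands '[{"travel": [0, 0, -0.01], "turn": [0, 0, 0]}, {"travel": [0, 0, -0.03], "turn": [0, 0, 0]}, {"travel": [0, 0, -0.06], "turn": [0, 0, 0]}, {"travel": [0, 0, -0.09], "turn": [0, 0, 0]}, {"travel": [0, 0, -0.1], "turn": [0, 0, 0]}]'

```text
time: 23.6
position: [0.5704, -0.0317, 0.1333]
tool_rot: [3.129, -0.273, 0.01]
ft_force: [0.7, -0.0, 0.6]
grip_width: 0.904
grip_force: 0.0
```

```bash
python3 -c "
from h import *
go(.439,-.1505,.07,-100)"
```

```text
t 23.6 pos [ 0.5704 -0.0317  0.1333] grip 0.904 F [ 0.7 -0.   0.6] q [ 0.48  0.27 -0.55  1.77  0.15  1.14 -1.85]
travel [-0.1092  0.1397  0.0626] turn [-0.01 -0.36  0.03]
```

step_arm --commands '[{"travel": [-0.025, 0.032, 0], "turn": [0, 0, 0]}, {"travel": [-0.053, 0.067, 0], "turn": [0, 0, 0]}, {"travel": [-0.08, 0.102, 0.01], "turn": [0, 0, 0]}, {"travel": [-0.1, 0.128, 0.03], "turn": [0, 0, 0]}, {"travel": [-0.108, 0.14, 0.06], "turn": [0, 0, 0]}]' --gripper 1.0

```text
time: 24.1
position: [0.4359, -0.1544, 0.0697]
tool_rot: [3.126, -0.28, 0.003]
ft_force: [-0.2, 0.8, -0.7]
grip_width: 1.0
grip_force: 0.0
```

step_arm --commands '[{"travel": [0, 0, 0], "turn": [0, 0, 0]}, {"travel": [0, 0, 0], "turn": [0, 0, 0]}, {"travel": [0, 0, 0], "turn": [0, 0, 0]}]'

```text
time: 24.4
position: [0.4395, -0.1502, 0.0707]
tool_rot: [3.13, -0.27, 0.004]
ft_force: [0.5, -0.0, -0.3]
grip_width: 1.003
grip_force: 0.0
```

```bash
python3 -c "
from h import *
go(.439,-.1505,.0165,-100)
im=ctrl.get_image('side');b=blob(im,(351,262),14,(0,40,0),(179,255,90));print(b,b and ray('side',b[0],.025))
im=ctrl.get_image('top');b=blob(im,(361,229),10,(0,40,0),(179,255,100));print(b,b and ray('top',b[0],.025))
"
```

```text
t 24.4 pos [ 0.4395 -0.1502  0.0707] grip 1.003 F [ 0.5 -0.  -0.3] q [ 0.71  0.11 -0.46  2.07  0.06  0.97 -1.52]
travel [-0.0006  0.0004  0.0542] turn [-0.01 -0.15  0.13]
(array([350.078125, 259.140625]), array([343, 257,  15,   5,  64], dtype=int32)) [ 0.56861183 -0.03007832  0.025     ]
(array([361.54976303, 228.42180095]), array([354, 221,  16,  16, 211], dtype=int32)) [ 0.56806785 -0.03019041  0.025     ]
```

The chocolate plate is at (0.568, -0.030), which is fine. The blood plate is the last one.

step_arm --commands '[{"travel": [0, 0, 0.02], "turn": [0, 0, 0]}, {"travel": [0, 0, 0.04], "turn": [0, 0, 0]}, {"travel": [0, 0, 0.054], "turn": [0, 0, 0]}, {"travel": [0, 0, 0.054], "turn": [0, 0, 0]}]'

```text
time: 24.9
position: [0.4386, -0.1504, 0.0153]
tool_rot: [-3.13, 0.271, -0.001]
ft_force: [0.5, 1.1, 0.6]
grip_width: 1.001
grip_force: 0.0
```

step_arm --commands '[{"travel": [0, 0, 0], "turn": [0, 0, 0]}, {"travel": [0, 0, 0], "turn": [0, 0, 0]}, {"travel": [0, 0, 0], "turn": [0, 0, 0]}, {"travel": [0, 0, 0], "turn": [0, 0, 0]}, {"travel": [0, 0, 0], "turn": [0, 0, 0]}]' --gripper 0.4

```text
time: 25.4
position: [0.4376, -0.1512, 0.0154]
tool_rot: [3.129, -0.273, 0.001]
ft_force: [-0.5, -0.2, 0.5]
grip_width: 0.675
grip_force: 12.0
```

step_arm --commands '[{"travel": [0, 0, -0.02], "turn": [0, 0, 0]}, {"travel": [0, 0, -0.05], "turn": [0, 0, 0]}, {"travel": [0, 0, -0.09], "turn": [0, 0, 0]}, {"travel": [0, 0, -0.115], "turn": [0, 0, 0]}, {"travel": [0, 0, -0.115], "turn": [0, 0, 0]}]'

```text
time: 25.9
position: [0.4402, -0.152, 0.1341]
tool_rot: [3.127, -0.273, 0.011]
ft_force: [0.0, -0.6, -0.1]
grip_width: 0.669
grip_force: 12.0
```

```bash
python3 -c "
from h import *
go(.568,-.0315,.125,-100)"
```

```text
t 25.9 pos [ 0.4402 -0.152   0.1341] grip 0.669 F [ 0.  -0.6 -0.1] q [ 0.73  0.02 -0.46  2.01  0.01  1.1  -1.48]
travel [ 0.1049 -0.1409  0.0096] turn [ 0.14 -0.43  0.01]
```

step_arm --commands '[{"travel": [0.02, -0.027, 0], "turn": [0, 0, 0]}, {"travel": [0.045, -0.06, 0], "turn": [0, 0, 0]}, {"travel": [0.07, -0.094, 0], "turn": [0, 0, 0]}, {"travel": [0.095, -0.127, 0], "turn": [0, 0, 0]}, {"travel": [0.107, -0.141, 0], "turn": [0, 0, 0]}]'

```text
time: 26.4
position: [0.5688, -0.0266, 0.1292]
tool_rot: [-3.127, 0.267, 0.0]
ft_force: [0.4, 0.3, -0.8]
grip_width: 0.668
grip_force: 12.0
```

step_arm --commands '[{"travel": [0, 0, 0], "turn": [0, 0, 0]}, {"travel": [0, 0, 0], "turn": [0, 0, 0]}, {"travel": [0, 0, 0], "turn": [0, 0, 0]}]'

```text
time: 26.7
position: [0.5661, -0.0323, 0.1295]
tool_rot: [3.128, -0.276, -0.003]
ft_force: [0.9, -0.4, 0.4]
grip_width: 0.673
grip_force: 12.0
```

```bash
python3 -c "
from h import *
go(.568,-.0315,.05,-100)"
```

```text
t 26.7 pos [ 0.5661 -0.0323  0.1295] grip 0.673 F [ 0.9 -0.4  0.4] q [ 0.51  0.27 -0.57  1.77  0.16  1.14 -1.86]
travel [ 0.0019 -0.0012  0.0794] turn [ 0.07  0.1  -0.08]
```

step_arm --commands '[{"travel": [0.001, -0.001, 0.02], "turn": [0, 0, 0]}, {"travel": [0.001, -0.001, 0.04], "turn": [0, 0, 0]}, {"travel": [0.001, -0.001, 0.058], "turn": [0, 0, 0]}, {"travel": [0.001, -0.001, 0.07], "turn": [0, 0, 0]}, {"travel": [0.001, -0.001, 0.076], "turn": [0, 0, 0]}]'

```text
time: 27.2
position: [0.5673, -0.0311, 0.0531]
tool_rot: [3.129, -0.276, -0.003]
ft_force: [0.7, 1.0, 0.8]
grip_width: 0.678
grip_force: 12.0
```

step_arm --commands '[{"travel": [0, 0, 0], "turn": [0, 0, 0]}, {"travel": [0, 0, 0], "turn": [0, 0, 0]}, {"travel": [0, 0, 0], "turn": [0, 0, 0]}]'

```text
time: 27.5
position: [0.5692, -0.0301, 0.0552]
tool_rot: [3.129, -0.273, 0.003]
ft_force: [0.7, 0.4, -0.2]
grip_width: 0.673
grip_force: 12.0
```

```bash
python3 -c "
from h import *
go(.568,-.0315,.0430,-100)"
```

```text
t 27.5 pos [ 0.5692 -0.0301  0.0552] grip 0.673 F [ 0.7  0.4 -0.2] q [ 0.48  0.36 -0.55  1.83  0.22  1.   -1.91]
travel [-0.001   0.0016  0.0122] turn [ 0.   -0.1   0.01]
```

step_arm --commands '[{"travel": [-0.001, 0.001, 0.005], "turn": [0, 0, 0]}, {"travel": [-0.001, 0.001, 0.009], "turn": [0, 0, 0]}, {"travel": [-0.001, 0.001, 0.0115], "turn": [0, 0, 0]}, {"travel": [-0.001, 0.001, 0.012], "turn": [0, 0, 0]}, {"travel": [-0.001, 0.001, 0.012], "turn": [0, 0, 0]}]'

```text
time: 28.0
position: [0.5673, -0.0308, 0.0422]
tool_rot: [3.13, -0.273, -0.0]
ft_force: [-0.1, -0.5, -0.4]
grip_width: 0.672
grip_force: 12.0
```

step_arm --commands '[{"travel": [0, 0, 0], "turn": [0, 0, 0]}, {"travel": [0, 0, 0], "turn": [0, 0, 0]}, {"travel": [0, 0, 0], "turn": [0, 0, 0]}, {"travel": [0, 0, 0], "turn": [0, 0, 0]}]' --gripper 0.9

```text
time: 28.4
position: [0.5673, -0.0307, 0.0422]
tool_rot: [3.13, -0.273, 0.0]
ft_force: [-0.3, 0.2, 0.9]
grip_width: 0.88
grip_force: 0.0
```

step_arm --commands '[{"travel": [0, 0, -0.01], "turn": [0, 0, 0]}, {"travel": [0, 0, -0.03], "turn": [0, 0, 0]}, {"travel": [0, 0, -0.06], "turn": [0, 0, 0]}, {"travel": [0, 0, -0.09], "turn": [0, 0, 0]}, {"travel": [0, 0, -0.1], "turn": [0, 0, 0]}]'

```text
time: 28.9
position: [0.5694, -0.0306, 0.1463]
tool_rot: [3.129, -0.273, 0.01]
ft_force: [-0.2, 0.1, 0.1]
grip_width: 0.896
grip_force: 0.0
```

step_arm --commands '[{"travel": [-0.03, 0, -0.01], "turn": [0, 0, 0]}, {"travel": [-0.06, -0.01, -0.02], "turn": [0, 0, 0]}, {"travel": [-0.09, -0.02, -0.03], "turn": [0, 0, 0]}, {"travel": [-0.1, -0.03, -0.03], "turn": [0, 0, 0]}, {"travel": [-0.1, -0.03, -0.03], "turn": [0, 0, 0]}]'

```text
time: 29.4
position: [0.4735, 0.0175, 0.1724]
tool_rot: [3.129, -0.269, 0.002]
ft_force: [1.3, -1.1, 0.3]
grip_width: 0.901
grip_force: 0.0
```

```bash
python3 -c "
from h import *
go(.439,-.1505,.0165,-100)
s=ctrl.get_image('side');b=blob(s,(351,255),14,(0,120,60),(4,255,190));print(b,b and ray('side',b[0],.039))
im=ctrl.get_image('top');b=blob(im,(362,228),10,(0,120,60),(4,255,190));print(b,b and ray('top',b[0],.039))
cv2.imwrite('pics/s5.png',np.vstack([cv2.resize(i,None,fx=2.5,fy=2.5,interpolation=2) for i in(s[200:320,290:450,::-1],im[180:300,320:480,::-1])]))"
```

```text
t 29.4 pos [0.4735 0.0175 0.1724] grip 0.901 F [ 1.3 -1.1  0.3] q [ 0.54  0.01 -0.63  1.94  0.01  1.19 -1.84]
travel [-0.0055  0.1713  0.156 ] turn [ 0.05 -0.06  0.16]
(array([349.9       , 254.86666667]), array([343, 253,  15,   5,  60], dtype=int32)) [ 0.56810064 -0.03052534  0.039     ]
None None
```

View pics/s5.png

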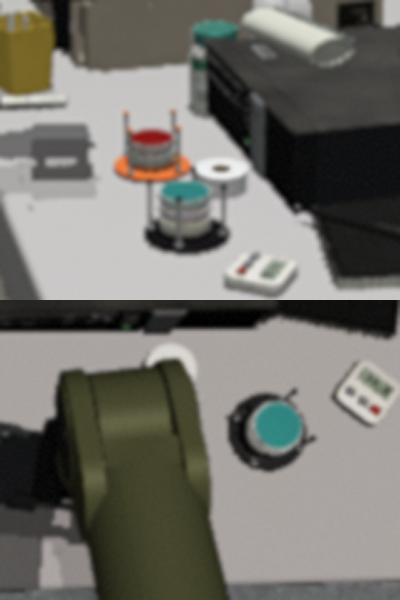

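Both stacks are level and between the posts: red on top in the orange rack at (152,137), teal on top in the black rack at (186,190). The bystanders are unmoved and the gripper is clear, so I'm handing in.

```bash
python3 -c "
from bench import ctrl
print(ctrl.close_job())"
```

```text
the job is handed in; nothing more can be done
None
```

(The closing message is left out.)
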